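# Dial the specimen safe's combination

## Task

Dial the combination 1-4-2 on the white specimen safe, whose dial has four coloured marks: seen from above, turn it left (anticlockwise) until its white pointer is at the red one-pip mark, right (clockwise) to the yellow four-pip mark, then left again to the green two-pip mark, pausing about half a second at each, and let go so that it stays there. Do not turn the similar knob on the grey lamp supply, and do not disturb the steel microscope objective standing nearby.

Things in the scene. Friction and masses are not known exactly. Their poses are not given: they have to be found in the camera images.
- safe_dial_grip (a point): Grip point on the safe's black dial, on its upright axis, 146 mm above the table. Safe: fixed white box 200 x 200 x 110 mm high, dial at the centre of its top. Dial: disc 72 mm across, upper face at 118 mm, with a grip bar across it 56 long, 16 wide, its top at 158 mm. Site turns with the dial: x along the bar to the white pointer end, y across it, z up. Nothing on the safe is higher.
- safe_dial (a joint): Safe dial angle, rad; grows turning left (anticlockwise from above). Pointer at mark 1 (red, one pip) = +0.681, 2 (green, two) = +0.227, 3 (blue, three) = -0.227, 4 (yellow, four) = -0.681; marks lie on the safe's top outside the disc, on the side away from the robot. Stops at +-1.05. Friction 0.06 N m, no spring or clicks: stays where left.
- lamp_pointer (a point): Pointer end of the similar grey knob on the lamp supply, not to be turned: upper end of its bar, 28 mm off its axis, 138 mm above the table; x points outwards along the bar, the axis is 28 mm back along -x. The supply is a fixed grey box 200 x 180 x 90 mm high with black ticks only; disc and bar are the safe dial's size.
- objective: Steel microscope objective with a yellow ring, loose, standing on the table, to be left alone: 30 mm across, 50 mm high, 0.15 kg, origin at the centre of its underside, z up. (A clear specimen block 32 mm across, 30 high, and an amber bottle 40 mm across, 80 high, also stand on the table, clear of the dials.)

How it is judged:
By the outcome, as a careful person would: the job done as asked, in the order asked, and still so for the second after the job is handed in, with the robot touching nothing.
It also fails if it takes over 42 s, if anything falls off the work surface, if the arm or the gripper's body presses on something with over 40 N, if the wrist force passes 120 N, or if a joint passes its speed limit or range.

## Robot

A 6-joint arm with a two-finger parallel gripper is mounted at the origin on the work surface. World frame = base frame: x ahead of the robot, y to its left, z up, the work surface at z = 0. Lengths are in mm, angles in rad, forces in N, time in s.
With the tool pointing down it reaches from about 350 to 775 mm from the base axis. Payload 7.3 kg.
Tool frame: the origin (TCP) lies at the centre of the arm's flange, where the gripper is bolted on; the fingertips stand 178 mm ahead of it and the grasp point (between the pads) lies 159 mm ahead of it; z points along the fingers, y is the direction in which the jaws open and shut (so a half turn about z gives the same grasp; the last joint's range is limited). The gripper opens to 92 mm and grips with 3 to 60 N. Pads are 19 mm wide; open, the fingers measure 130 mm over their backs; the gripper's body (75 mm by 190 mm) begins 47 mm behind the grasp point.
Start: joints at [1.029, 0.342, 1.524, -0, 1.275, -0.146], TCP at [202.391, 484.423, 404.741] pointing down, gripper open.
Joint ranges: [-2.53, 2.53], [-0.77, 2.02], [0.04, 2.7], [-1, 4.14], [0.28, 2.66], [-3.11, 3.11]. Speed limits (rad/s): [2.57, 2.57, 3.14, 3.14, 3.14, 3.14].

## Interface

Orientations are given as [roll, pitch, yaw] about the fixed x, y, z axes, in that order (R = Rz(yaw) Ry(pitch) Rx(roll)).
In Python, from plant import get_obs, capture, close_job gives the robot as it stands. The module is installed in compiled form; this text tells all that it offers.
- The arm moves only by the shell command python3 -m pendant 'ROWS'. ROWS is JSON, a list of rows, each a list of 3 entries, a list of its own where there are three numbers: the shift along the tool's x, y, z in m, then the turn, a rotation vector about the tool's x, y, z in rad, then the finger opening in m, from 0 to 0.0918. In form: [[[tx, ty, tz], [wx, wy, wz], fingers], ...]. A call has 1 to 10 rows; each row is the pose to reach, as a shift and turn from the pose commanded when the call began, along the tool's axes at that moment; what a row does not reach only later rows make up. A row lasts 1/12 s, in which the tool goes at most 41.7 mm and 7.16 degrees, less where a joint would pass 70% of its speed; a pose out of reach is approached as far as the arm can. A call with a gripper value outside its range is refused whole. The fingers move at their own pace and stop on an object; the grip force is fixed at half the most. Time passes only in rows, so rows that repeat a pose let the fingers close. It gives the time, the measured TCP pose, the force and the opening at its end, in the units of the state.
- get_obs(): the state, without advancing time (a new reading comes with each control period).
- capture(name): name is "side" or "top"; returns a dict with "color" (420x560x3 uint8, red, green, blue), "mtx" (3x3 intrinsics, pixels), "rvec" (rotation vector, rad) and "tvec" (3), from world to camera coordinates, as OpenCV has them. Camera axes: x right, y down, z forward; pixel columns grow to the right and rows downward; lengths in mm; the calibration is good to about 2 mm. A picture is of the moment at which its call begins. There is no depth.
- close_job(): hands the job in, once; it reports no verdict.
The state is a dict: "time": time; "joint_positions": joint angles; "dq": joint speeds; "tau": joint torques, N m; "tool_pos": TCP position; "tcp_rot": TCP orientation; "contact_force": force on the tool from outside, world axes, zero at the start; "moment": the same for the moment, N m; "grip_width": finger opening in mm.
Only numpy, scipy, OpenCV 4.12 (cv2) and the standard library are available. Lean on these libraries where they do the work, as an engineer would, in place of code of your own. Each camera call takes 0.05 s, during which the arm holds its last target. There are 200 camera calls.

## Working session

There is one attempt and no reset: what is moved stays moved. The work goes in short steps, Python scripts to look and compute and a shell command to move; the robot and the scene stay as the last step left them, time stands still between calls to the robot, and variables do not carry over. Pictures are saved under pics/ and viewed, about 8 in all and at most 12, crops included, and the job is handed in when it is done.

```bash
mkdir -p pics; python3 - <<'E'
from plant import *
import cv2,pickle
o=get_obs();print(o['time'],o['tool_pos'],o['tcp_rot'],o['grip_width'])
for n in('side','top'):
    c=capture(n);pickle.dump(c,open(n+'.pkl','wb'));cv2.imwrite(f'pics/{n}0.png',cv2.resize(c['color'][:,:,::-1],None,fx=1.4,fy=1.4,interpolation=cv2.INTER_CUBIC))
    print(n,c['rvec'],c['tvec'],c['mtx'])
E
```

```text
0.0 [202.31999348 484.30578196 404.04311804] [-3.14007629e+00 -2.36362052e-04  2.74581176e+00] 91.77311547620533
side [ 2.37529229 -0.05719864  0.005533  ] [-554.64058892  102.08790965 1213.27243531] [[380.46915382   0.         274.41785953]
 [  0.         380.46915382 205.32015908]
 [  0.           0.           1.        ]]
top [ 2.17279903 -2.13559046  0.16210671] [  -8.98191219  568.1791191  1141.39669162] [[465.16732652   0.         270.93550439]
 [  0.         465.16732652 210.27707999]
 [  0.           0.           1.        ]]
```

View pics/top0.png

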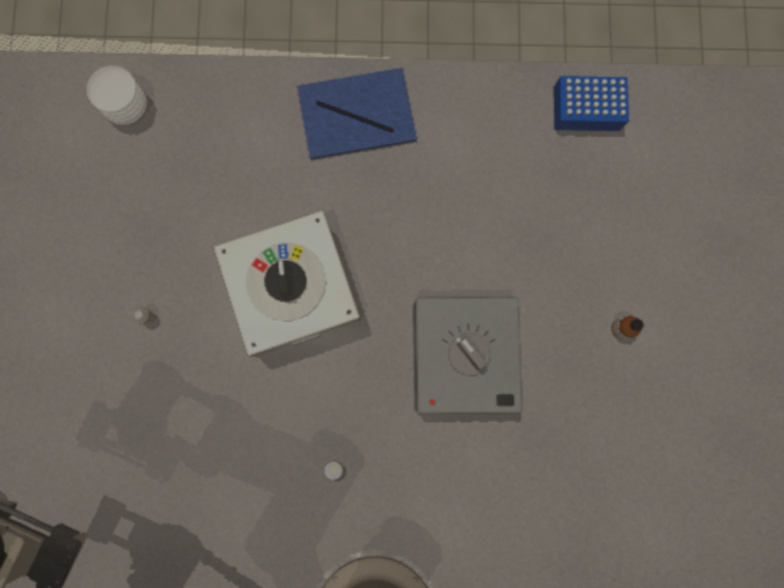

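View pics/side0.png

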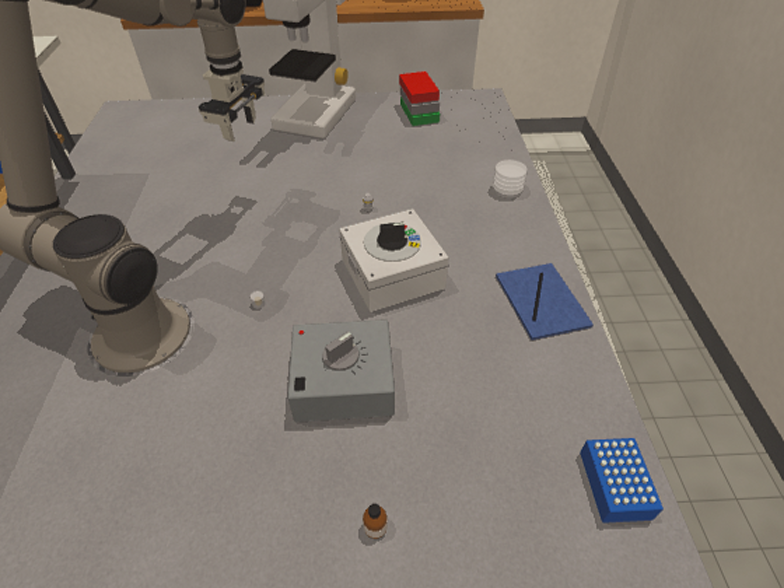

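The top view shows the safe at about (287,282) with its pointer at (281,266), towards mark 3. The lamp supply is at (468,355), small objects at (142,316) and (333,471), and the gripper at lower left. Next is an enlarged crop of the dial.

```bash
cat > h.py <<'E'
import numpy as np,cv2,pickle
from plant import *
def px2w(c,u,v,z):
    R=cv2.Rodrigues(c['rvec'])[0];t=np.ravel(c['tvec'])
    d=R.T@np.linalg.inv(c['mtx'])@[u,v,1];o=-R.T@t
    return o+d*(z-o[2])/d[2]
def crop(c,u0,v0,w,h,f,name):
    cv2.imwrite(name,cv2.resize(c['color'][v0:v0+h,u0:u0+w,::-1],None,fx=f,fy=f,interpolation=cv2.INTER_CUBIC))
E
python3 - <<'E'
from h import *
c=pickle.load(open('top.pkl','rb'))
crop(c,150,145,112,112,7,'pics/c1.png')
P=[px2w(c,u/1.4,v/1.4,110)for u,v in[(216,247),(323,212.5),(358,317),(249.5,353)]]
print(np.round(P,1),np.mean(P,0));print([np.linalg.norm(P[i]-P[i-1])for i in range(4)])
print('obj',px2w(c,142/1.4,316/1.4,50),px2w(c,333/1.4,471/1.4,30))
E
```

```text
[[635.4 283.2 110. ]
 [699.9 101.5 110. ]
 [519.   37.  110. ]
 [455.1 217.9 110. ]] [577.35470397 159.88420913 110.        ]
[np.float64(191.84797709922486), np.float64(192.83601468908122), np.float64(192.0258931931976), np.float64(191.8101956526875)]
obj [520.26810225 422.9747484   50.        ] [254.27263858  77.08583152  30.        ]
```

View pics/c1.png

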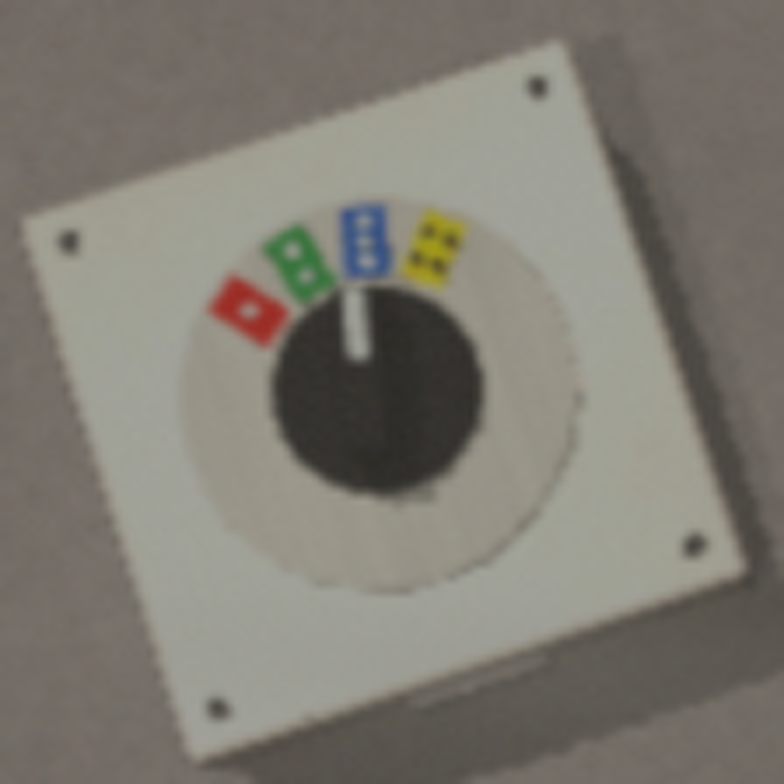

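The crop shows the marks at red (250,312), green (299,265), blue (364,242) and yellow (434,247). The pointer line runs from (350,292) to (360,360), and the ring is centred near (381,395).

```bash
python3 - <<'E'
from h import *
c=pickle.load(open('top.pkl','rb'))
w=lambda u,v,z:px2w(c,150+(u+.5)/7-.5,145+(v+.5)/7-.5,z)
P=np.array([w(*p,110)for p in[(22,215),(565,38),(750,570),(190,762)]]);C=P.mean(0)
print(np.round(P,1),C,[np.linalg.norm(P[i]-P[i-1])for i in range(4)])
print('ring',w(381,395,111),'disc',w(379,390,118))
M=np.array([w(*p,111)for p in[(250,312),(299,265),(364,242),(434,247)]])
for Cc in(C,w(381,395,111)):
  d=M-Cc;a=np.arctan2(d[:,1],d[:,0]);print(np.linalg.norm(d,axis=1),a,a-[.681,.227,-.227,-.681])
e=P[1]-P[2]+P[0]-P[3];print('box yaw',np.arctan2(e[1],e[0]))
for z in(118,158):
  p=w(350,292,z);q=w(360,360,z);d=p-q;print('ptr',z,p-C,q-C,np.linalg.norm(d),np.arctan2(d[1],d[0]),np.arctan2(*(p-C)[1::-1]))
s=pickle.load(open('side.pkl','rb'));crop(s,235,135,95,90,8,'pics/s1.png')
for n,k in(('top',c),('side',s)):
  for z in(110,158):print(n,z,cv2.projectPoints(np.array([[C[0],C[1],z]]),k['rvec'],k['tvec'],k['mtx'],None)[0].ravel())
  R=cv2.Rodrigues(k['rvec'])[0];print(-R.T@np.ravel(k['tvec']))
E
```

```text
[[638.2 287.1 110. ]
 [704.3 102.6 110. ]
 [520.1  34.7 110. ]
 [452.  221.2 110. ]] [578.64379465 161.41091546 110.        ] [np.float64(197.48558634369013), np.float64(195.99263084781163), np.float64(196.39278098491073), np.float64(198.60582593063256)]
ring [577.69948525 161.63355641 111.        ] disc [578.29573064 161.42071782 118.        ]
[53.31602605 52.91603265 52.70641467 53.28466911] [ 1.04049077  0.60098075  0.15198824 -0.30627941] [0.35949077 0.37398075 0.37898824 0.37472059]
[53.60023474 53.56434599 53.5978716  54.2428254 ] [ 1.02319107  0.58758354  0.14521467 -0.3049439 ] [0.34219107 0.36058354 0.37221467 0.3760561 ]
box yaw 0.3467219526957153
ptr 118 [33.22396127 11.08863365  8.        ] [9.83628199 6.81908703 8.        ] 23.77419967480524 0.18056701267598488 0.3221292063886127
ptr 158 [25.61104701  5.2176636  48.        ] [ 3.08068381  1.10462464 48.        ] 22.902715017201952 0.18056701267598382 0.20097670035498386
top 110 [204.16226368 200.67773015]
top 158 [201.43338992 197.33698665]
[ 404.1865969    12.33882453 1209.20450796]
side 110 [278.97975595 171.02555717]
side 158 [278.91956127 159.7101625 ]
[ 533.04452824 -790.76990123  938.41601685]
```

View pics/s1.png

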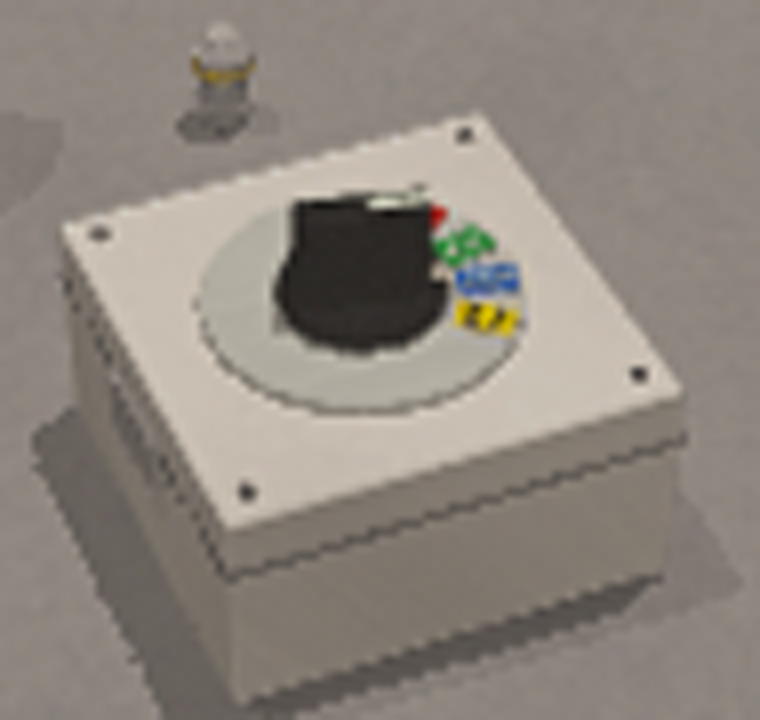

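```bash
python3 -m pendant '[[[-0.01,-0.003,0],[0,0,-0.012],0.0918],[[-0.03,-0.01,0],[0,0,-0.04],0.0918],[[-0.06,-0.02,0],[0,0,-0.08],0.0918],[[-0.095,-0.031,0],[0,0,-0.12],0.0918],[[-0.13,-0.042,0],[0,0,-0.16],0.0918],[[-0.165,-0.053,0],[0,0,-0.2],0.0918],[[-0.195,-0.063,0],[0,0,-0.24],0.0918],[[-0.22,-0.071,0],[0,0,-0.27],0.0918],[[-0.235,-0.076,0],[0,0,-0.293],0.0918],[[-0.235,-0.076,0],[0,0,-0.293],0.0918]]'
python3 - <<'E'
from plant import *
import numpy as np
o=get_obs();p=o['tool_pos'];y=o['tcp_rot'][2];print(o['joint_positions'],y)
d=np.array([578.3,161.5])-p[:2];print(d@[np.cos(y),np.sin(y)],d@[np.sin(y),-np.cos(y)],'turn',y-(np.pi+.185), (y+np.pi)%(2*np.pi)-np.pi)
E
```

```text
time: 0.93
tool_pos: [392.0, 321.8, 404.3]
tcp_rot: [-3.141, 0.0, 3.036]
contact_force: [-0.2, 0.7, -0.1]
grip_width: 91.6
[ 5.36310716e-01  3.09872228e-01  1.57244956e+00 -9.36781000e-04
  1.25964718e+00 -9.28758290e-01] 3.0361524080465214
-202.11764161253095 -139.76078336272633 turn -0.29044024554327175 3.0361524080465214
```

```bash
python3 -m pendant '[[[-0.01,-0.007,0],[0,0,-0.015],0.0918],[[-0.03,-0.021,0],[0,0,-0.045],0.0918],[[-0.06,-0.041,0],[0,0,-0.09],0.0918],[[-0.09,-0.062,0],[0,0,-0.13],0.0918],[[-0.12,-0.083,0],[0,0,-0.17],0.0918],[[-0.15,-0.104,0],[0,0,-0.21],0.0918],[[-0.18,-0.124,0],[0,0,-0.25],0.0918],[[-0.197,-0.136,0.01],[0,0,-0.28],0.0918],[[-0.202,-0.14,0.025],[0,0,-0.29],0.0918],[[-0.202,-0.14,0.04],[0,0,-0.29],0.0918]]'
python3 - <<'E'
from h import *
o=get_obs();p=o['tool_pos'];y=o['tcp_rot'][2];print(o['joint_positions'],o['time'])
d=np.array([578.3,161.5])-p[:2];print(d@[np.cos(y),np.sin(y)],d@[np.sin(y),-np.cos(y)],p,y)
s=capture('side');crop(s,200,80,140,110,5.7,'pics/s2.png')
E
```

```text
time: 1.77
tool_pos: [577.5, 162.8, 363.8]
tcp_rot: [3.142, 0.0, -2.956]
contact_force: [-0.7, 0.5, -0.2]
grip_width: 91.7
[ 1.47123457e-01  5.11776900e-01  1.36987492e+00  2.89595699e-05
  1.25962118e+00 -1.60882903e+00] 1.7667
-0.5445754087861182 -1.4452078656148117 [577.49868164 162.82025643 363.78163857] -2.956445358654535
```

View pics/s2.png

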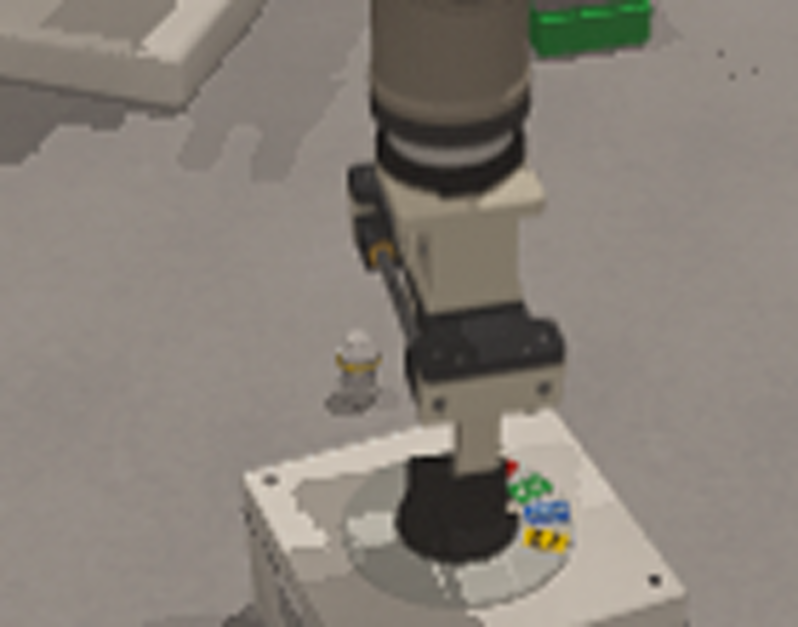

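The finger is at crop (477,445) over the bar. Its 10 mm offset in x matches the jaw direction, so it is aligned. Next: descend and close.

```bash
python3 -m pendant '[[[0,-0.001,0.01],[0,0,0],0.0918],[[0,-0.001,0.025],[0,0,0],0.0918],[[0,-0.001,0.04],[0,0,0],0.0918],[[0,-0.001,0.052],[0,0,0],0.0918],[[0,-0.001,0.058],[0,0,0],0.0918],[[0,-0.001,0.058],[0,0,0],0.03],[[0,-0.001,0.058],[0,0,0],0.025],[[0,-0.001,0.058],[0,0,0],0.025],[[0,-0.001,0.058],[0,0,0],0.022],[[0,-0.001,0.058],[0,0,0],0.022]]'
python3 -m pendant '[[[0,0,0],[0,0,0],0.01],[[0,0,0],[0,0,0],0.01],[[0,0,0],[0,0,0],0.01],[[0,0,0],[0,0,0],0.01],[[0,0,0],[0,0,0],0.01],[[0,0,0],[0,0,0],0.01]]'; python3 -c "
from plant import *
o=get_obs();print(o['moment'],o['tcp_rot'],o['contact_force'])"
```

```text
time: 2.65
tool_pos: [576.8, 162.8, 307.6]
tcp_rot: [3.142, 0.002, -2.954]
contact_force: [-0.6, 0.8, -0.7]
grip_width: 63.4
time: 3.15
tool_pos: [576.7, 162.7, 306.7]
tcp_rot: [3.141, -0.0, -2.954]
contact_force: [-0.1, -1.2, 0.3]
grip_width: 22.8
[0.03402569 0.0479478  0.01939625] [ 3.14149655e+00 -1.09516528e-06 -2.95443471e+00] [-0.09828813 -1.24427892  0.34529887]
```

```bash
python3 -m pendant '[[[0,0,0],[0,0,0],0.005],[[0,0,0],[0,0,0],0.005],[[0,0,0],[0,0,0],0.005],[[0,0,0],[0,0,0],0.005],[[0,0,0],[0,0,0],0.005]]'; python3 -c "
from plant import *
o=get_obs();print(o['moment'],o['tcp_rot'],o['contact_force'])"
```

```text
time: 3.57
tool_pos: [577.0, 161.8, 306.7]
tcp_rot: [-3.14, 0.0, -2.955]
contact_force: [1.6, -4.8, 0.2]
grip_width: 16.3
[-0.73026357 -0.13712236 -0.02403557] [-3.13982375e+00  2.29840733e-04 -2.95470613e+00] [ 1.56558548 -4.84882787  0.15438707]
```

```bash
python3 -m pendant '[[[0,0,0],[0,0,-0.05],0.005],[[0,0,0],[0,0,-0.14],0.005],[[0,0,0],[0,0,-0.24],0.005],[[0,0,0],[0,0,-0.34],0.005],[[0,0,0],[0,0,-0.44],0.005],[[0,0,0],[0,0,-0.54],0.005],[[0,0,0],[0,0,-0.64],0.005],[[0,0,0],[0,0,-0.74],0.005],[[0,0,0],[0,0,-0.82],0.005],[[0,0,0],[0,0,-0.857],0.005]]'
python3 -m pendant '[[[0,0,0],[0,0,0],0.005],[[0,0,0],[0,0,0],0.005],[[0,0,0],[0,0,0],0.005],[[0,0,0],[0,0,0],0.005],[[0,0,0],[0,0,0],0.005]]'
python3 - <<'E'
from h import *
o=get_obs();print(o['moment'],o['joint_positions'],o['tcp_rot'])
s=capture('side');t=capture('top')
a=[cv2.resize(c['color'][v:v+h,u:u+w,::-1],(390,390),interpolation=cv2.INTER_CUBIC) for c,u,v,w,h in((s,235,125,90,90),(t,160,150,90,90))]
cv2.imwrite('pics/r1.png',np.hstack(a))
E
```

```text
time: 4.4
tool_pos: [578.1, 160.1, 306.7]
tcp_rot: [-3.136, -0.002, -2.094]
contact_force: [6.9, -13.8, -3.2]
grip_width: 15.8
time: 4.82
tool_pos: [578.1, 160.2, 306.7]
tcp_rot: [-3.136, -0.002, -2.098]
contact_force: [7.0, -13.3, -2.7]
grip_width: 15.8
[-2.02737189 -0.95186043 -0.00776764] [ 0.14378378  0.56489759  1.44551961 -0.00580434  1.12820862 -2.46792126] [-3.13600227e+00 -2.25812459e-03 -2.09821215e+00]
```

View pics/r1.png

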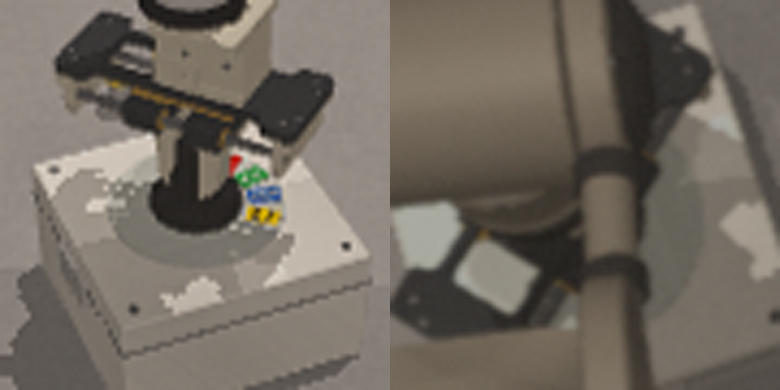

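The dial turned with the gripper (width 15.8). The bar points between the red mark and the far left, at about (235,165), and the top camera is blocked. I add a short hold, then turn right to yellow with a small centring shift.

```bash
python3 -m pendant '[[[0,0,0],[0,0,0],0.005],[[0,0,0],[0,0,0],0.005],[[0.001,-0.0018,0],[0,0,0.04],0.005],[[0.001,-0.0018,0],[0,0,0.12],0.005],[[0.001,-0.0018,0],[0,0,0.22],0.005],[[0.001,-0.0018,0],[0,0,0.32],0.005],[[0.001,-0.0018,0],[0,0,0.42],0.005],[[0.001,-0.0018,0],[0,0,0.52],0.005],[[0.001,-0.0018,0],[0,0,0.62],0.005],[[0.001,-0.0018,0],[0,0,0.7],0.005]]'
python3 -m pendant '[[[0,0,0],[0,0,0.1],0.005],[[0,0,0],[0,0,0.2],0.005],[[0,0,0],[0,0,0.3],0.005],[[0,0,0],[0,0,0.4],0.005],[[0,0,0],[0,0,0.5],0.005],[[0,0,0],[0,0,0.6],0.005],[[0,0,0],[0,0,0.64],0.005],[[0,0,0],[0,0,0.662],0.005],[[0,0,0],[0,0,0.662],0.005],[[0,0,0],[0,0,0.662],0.005]]'
python3 -m pendant '[[[0,0,0],[0,0,0],0.005],[[0,0,0],[0,0,0],0.005],[[0,0,0],[0,0,0],0.005],[[0,0,0],[0,0,0],0.005],[[0,0,0],[0,0,0],0.005]]'
python3 - <<'E'
from h import *
o=get_obs();print(o['moment'],o['joint_positions'],o['tcp_rot'][2]+np.pi-.363)
s=capture('side');t=capture('top')
a=[cv2.resize(c['color'][v:v+h,u:u+w,::-1],(390,390),interpolation=cv2.INTER_CUBIC) for c,u,v,w,h in((s,235,125,90,90),(t,160,150,90,90))]
cv2.imwrite('pics/r2.png',np.hstack(a))
E
```

```text
time: 5.75
tool_pos: [577.6, 160.9, 306.7]
tcp_rot: [3.141, -0.001, -2.802]
contact_force: [-1.7, 0.0, 0.2]
grip_width: 15.9
time: 6.58
tool_pos: [577.5, 162.5, 306.7]
tcp_rot: [3.139, -0.001, 2.824]
contact_force: [-0.6, 7.3, 0.4]
grip_width: 15.6
time: 7.0
tool_pos: [577.5, 162.5, 306.7]
tcp_rot: [3.139, -0.001, 2.824]
contact_force: [-0.2, 7.5, 0.1]
grip_width: 15.6
[ 1.16771366  0.05833778 -0.01797813] [ 0.14579342  0.5652063   1.44496974  0.00354651  1.13108315 -1.10896284] 5.602637804692906
```

View pics/r2.png

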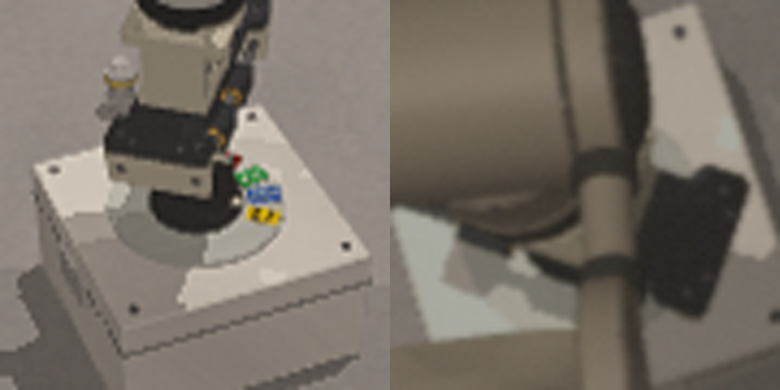

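The bar now points at the yellow mark (about (262,215)), the tool angle gives −0.681, and the objective is unmoved. Next: left to green.

```bash
python3 -m pendant '[[[0,0,0],[0,0,0],0.005],[[0,0,0],[0,0,-0.06],0.005],[[0,0,0],[0,0,-0.16],0.005],[[0,0,0],[0,0,-0.27],0.005],[[0,0,0],[0,0,-0.38],0.005],[[0,0,0],[0,0,-0.49],0.005],[[0,0,0],[0,0,-0.6],0.005],[[0,0,0],[0,0,-0.71],0.005],[[0,0,0],[0,0,-0.82],0.005],[[0,0,0],[0,0,-0.88],0.005]]'
python3 -m pendant '[[[0,0,0],[0,0,-0.028],0.005],[[0,0,0],[0,0,-0.028],0.005],[[0,0,0],[0,0,-0.028],0.005],[[0,0,0],[0,0,-0.028],0.005],[[0,0,0],[0,0,-0.028],0.005],[[0,0,0],[0,0,-0.028],0.005],[[0,0,0],[0,0,-0.028],0.005],[[0,0,0],[0,0,-0.028],0.005]]'
python3 -c "
from plant import *
o=get_obs();print(o['tcp_rot'][2]+3.1416-.363,o['moment'])"
```

```text
time: 7.93
tool_pos: [577.8, 160.5, 306.7]
tcp_rot: [-3.141, -0.001, -2.574]
contact_force: [0.1, -3.3, 0.3]
grip_width: 15.5
time: 8.6
tool_pos: [577.8, 160.5, 306.7]
tcp_rot: [-3.141, -0.001, -2.552]
contact_force: [0.6, -4.9, 1.0]
grip_width: 15.6
0.2261403389870731 [-0.83735072  0.03046862  0.0416843 ]
```

```bash
python3 -m pendant '[[[0,0,0],[0,0,0],0.03],[[0,0,0],[0,0,0],0.05],[[0,0,0],[0,0,0],0.07],[[0,0,0],[0,0,0],0.07],[[0,0,0],[0,0,0],0.07],[[0,0,0],[0,0,0],0.07],[[0,0,0],[0,0,0],0.07],[[0,0,0],[0,0,0],0.07],[[0,0,0],[0,0,0],0.07],[[0,0,0],[0,0,0],0.07]]'
python3 -m pendant '[[[0,0,-0.01],[0,0,0],0.07],[[0,0,-0.03],[0,0,0],0.07],[[0,0,-0.06],[0,0,0],0.07],[[0,0,-0.085],[0,0,0],0.07],[[0,0,-0.1],[0,0,0],0.07],[[0,0,-0.1],[0,0,0],0.07]]'
python3 -c "
import numpy as np
a=np.pi+.59
print(np.array([-200,-40])@np.array([[np.cos(a),np.sin(a)],[np.sin(a),-np.cos(a)]]).T)"
```

```text
time: 9.43
tool_pos: [577.7, 161.0, 306.7]
tcp_rot: [3.142, 0.0, -2.551]
contact_force: [0.1, 0.3, -0.3]
grip_width: 69.3
time: 9.93
tool_pos: [578.1, 161.0, 411.7]
tcp_rot: [-3.138, 0.007, -2.551]
contact_force: [0.4, -0.1, 0.1]
grip_width: 70.0
[188.44257674  78.03457742]
```

```bash
python3 -m pendant '[[[0.002,0.01,0],[0,0,0],0.07],[[0.006,0.03,0],[0,0,0],0.07],[[0.012,0.06,0],[0,0,0],0.07],[[0.018,0.095,0],[0,0,0],0.07],[[0.025,0.13,0],[0,0,0],0.07],[[0.032,0.165,0],[0,0,0],0.07],[[0.039,0.2,0],[0,0,0],0.07],[[0.045,0.235,0],[0,0,0],0.07],[[0.052,0.27,0],[0,0,0],0.07],[[0.058,0.3,0],[0,0,0],0.07]]'
python3 -m pendant '[[[0.005,0.025,0],[0,0,0],0.07],[[0.01,0.05,0],[0,0,0],0.07],[[0.014,0.07,0],[0,0,0],0.07],[[0.018,0.085,0],[0,0,0],0.07],[[0.018,0.085,0],[0,0,0],0.07],[[0.018,0.085,0],[0,0,0],0.07]]'
python3 - <<'E'
from h import *
t=capture('top');pickle.dump(t,open('top2.pkl','wb'))
crop(t,150,145,112,112,5.2,'pics/f.png')
a=cv2.imread('pics/f.png');b=cv2.resize(t['color'][110:320,60:440,::-1],(200*1,110));a[-110:,-200:]=b;cv2.imwrite('pics/f.png',a)
o=pickle.load(open('top.pkl','rb'))
d=np.abs(t['color'].astype(int)-o['color']).max(2)
print('objective',d[215:235,92:112].max(),'lamp',d[235:275,315:355].max())
E
```

```text
time: 10.77
tool_pos: [359.9, 379.1, 405.2]
tcp_rot: [3.141, -0.003, -2.551]
contact_force: [0.4, 0.6, -0.2]
grip_width: 69.9
time: 11.27
tool_pos: [299.2, 438.7, 405.5]
tcp_rot: [-3.141, -0.002, -2.549]
contact_force: [-0.8, -0.3, 0.9]
grip_width: 69.9
objective 3 lamp 4
```

View pics/f.png

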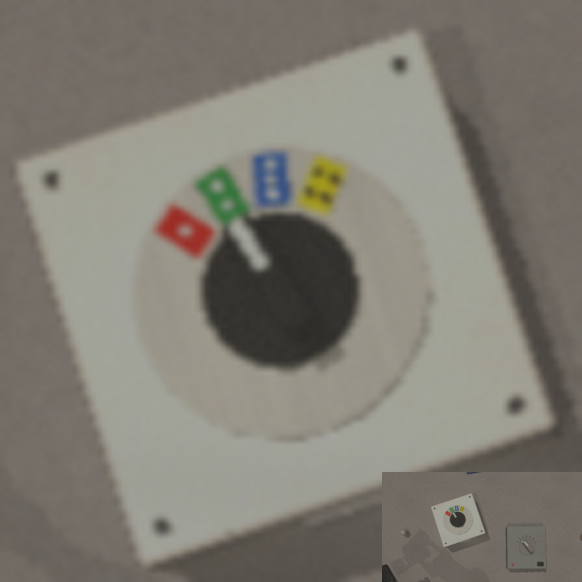

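The pointer runs (263,268)→(236,222), about 30° from vertical in the image, and the green mark lies at about 32°, so they agree within reading error. The objective and the lamp knob are unchanged.

```bash
python3 -c "
from plant import *
print(close_job(),get_obs()['time'])"
```

```text
the job is handed in; nothing more can be done
the job is handed in; nothing more can be done
```

I dialled 1-4-2 on the safe: left to red, right to yellow, left to green. I paused at least half a second at each mark, then opened the gripper and moved the arm well clear. The job was handed in at about 11.3 s.

- **Dial angles (from the tool's yaw):** about +0.681 at red, −0.681 at yellow and +0.226 at green. They rest on a safe orientation good to about 0.02 rad. At red and yellow the gripper blocked the top camera, so those two rest mainly on the arm's readings.
- **Final picture:** the pointer rests at the green two-pip mark, within about 2° as I read it.
- **Surroundings:** the image patches of the objective and the lamp knob did not change between the first and last pictures.
- **Forces:** the highest wrist force I read was about 16 N, at red. The gripper sat about 2 mm off the dial's axis, and I partly corrected this on the way to yellow.

No check failed. The safe's edges measured about 197 mm against the stated 200 mm, small enough to ignore.

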